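# Press a sample slide flush on a tilted, sprung stage over a separator sheet

### The arm

A 6-joint arm with a two-finger parallel gripper is mounted at the origin on a cart in front of the work surface, level with it; the furniture and walls round the work are solid. World frame = base frame: x ahead of the robot, y to its left, z up, the work surface at z = 0. Lengths are in m, angles in rad, forces in N, time in s.
With the tool pointing down it reaches from about 0.3 to 0.875 m from the base axis. Payload 6.4 kg.
Tool frame: the origin (TCP) lies midway between the tips of the shut fingers; the grasp point (between the pads) lies 19 mm behind it; y points along the fingers, x is the direction in which the jaws open and shut, and the axes are right-handed (so a half turn about y gives the same grasp; the last joint's range is limited). The gripper opens to 85 mm and grips with 20 to 120 N. Pads are 22 mm wide; open, the fingers measure 114 mm over their backs; the gripper's body (76 mm by 85 mm) begins 54 mm behind the grasp point. The pads swing forward as they close: fully open they stand 13 mm farther back than shut.
Start: joints at [1.039, 0.181, 1.607, -0, 1.354, -0.206], TCP at [0.184, 0.545, 0.231] pointing down, gripper open.
Joint ranges: [-2.99, 2.99], [-0.89, 2.07], [0.3, 2.58], [-1.14, 4.28], [0, 2.63], [-3.12, 3.12]. Speed limits (rad/s): [2.57, 2.57, 3.01, 3.14, 3.14, 3.14].

### API

Orientations are given as a rotation vector (axis times angle).
In Python, from station import readout, imaging, finish_job gives the robot as it stands.
- The arm moves only by the shell command python3 -m handwheel 'ROWS' [FORCE]. ROWS is JSON, a list of rows, each a list of 7 numbers: the shift along the tool's x, y, z each as a share of 0.06 m, from -1 to 1, then the turn, a rotation vector about the tool's x, y, z each as a share of 8 degrees, from -1 to 1, then the gripper's target within -1 to 1 (shut at 1, half-way at 0, fully open at -1). In form: [[x, y, z, ax, ay, az, hand], ...]. A call has 1 to 20 rows; each row shifts and turns the pose as measured when the row begins, along the tool's axes as they then stand; what a row does not reach is not made up. A row lasts 1/8 s, in which the tool goes at most 62.5 mm and 10.7 degrees, less where a joint would pass 70% of its speed; a pose out of reach is approached as far as the arm can. A call with a number of a shift or a turn outside -1 to 1 is refused whole. A call with a gripper value outside its range is refused whole. The fingers move at their own pace and stop on an object; FORCE is the grip in N (left out, the last holds). Time passes only in rows, so rows that do not move let the fingers close. It gives the time, the measured TCP pose, the force and the opening at its end, in the units of the state.
- readout.read_state(): the state, without advancing time (a new reading comes with each control period).
- imaging.grab_frame(name): name is "side" or "top"; returns a dict with "frame" (480x640x3 uint8, red, green, blue), "fovy" (degrees; the focal length in pixels is half the picture's height over the tangent of half this angle, whatever the lens; pixels are square), "cx", "cy" (the principal point, pixels), "xyz" and "rotation" of the camera in the world. Camera axes: x right, y down, z forward; pixel columns grow to the right and rows downward; lengths in m; the calibration is good to about 2 mm. A picture is of the moment at which its call begins. There is no depth.
- finish_job(): hands the job in, once; it reports no verdict.
The state is a dict: "time": time; "qpos": joint angles; "dq": joint speeds; "joint_efforts": joint torques, N m; "tool_pos": TCP position; "eef_rot": TCP orientation; "contact_force": force on the tool from outside, world axes, zero at the start; "wrist_torque": the same for the moment, N m; "width": opening from 0.0 (shut) to 1.0 (fully open).
Only numpy, scipy, OpenCV 4.12 (cv2) and the standard library are available. Lean on these libraries where they do the work, as an engineer would, in place of code of your own. Each camera call takes 0.05 s, during which the arm holds its last target.

### The job

Lay the yellow separator sheet flat on the white sloped platen of the tilting stage, centred, square to it, with its pull tab at the upper end, and let go of it. Then take the blue-framed sample slide by its grip rib, tilt it to match the slope and lay it flush and square on the sheet, centred in the clear area below the tab, and press gently so that the sprung platen sinks about half of its travel. Finish while still gripping and pressing the slide there; leave the stage's tilt and the other things on the bench alone.

Things in the scene. Friction and masses are not known exactly. Their poses are not given: they have to be found in the camera images.
- face (a point): centre of the white platen's upper face (96 x 90 x 6 mm) on the dark steel tilting stage (base 140 x 150 mm), 75-80 mm above the bench. z: face normal, outward; x: in the face, up the slope; y: level. Slope 15 to 32 degrees, varies; lower edge roughly toward the robot (yaw within 0.35 rad). Black lip, 5 mm tall, along the lower edge, inner side at x = -45 mm. A part let go may slide down to it
- platen (a joint): how far the white platen is pressed down along its normal, m: 0 up, 0.008 bottomed. Springs: it starts to sink at about 5 N and takes about 1.2 N more for each mm (about 10 N half way, 14 N at the stop). It stays at 0 under the mere weight of sheet and slide
- bed (a joint): tilt of the bed that carries the platen, rad, the slope of the face; very stiff, is to stay as it is
- bed_edge (a point): middle of the upper edge of the aluminium bed under the platen, shows if the tilt was changed; x, y, z axes as face
- sheet: yellow rigid separator sheet 78 (x) x 80 (y) x 4 mm, 30 g. Origin: centre of its underside, z up. Upright pull tab 16 (x) x 10 (y) mm, centred at x = +31 mm, y = 0, top 36 mm above the underside; the clear area for the slide is centred at x = -11 mm. Flat on the bench at first, x away from the robot (yaw within 0.5 rad)
- tab (a point): point on the axis of the sheet's pull tab, 28 mm above the sheet's underside: the place to pinch it, closing along y; axes as sheet. A fixed centrifuge, 0.3 m tall and taller with its open lid, stands behind the parts (front at x = 0.55 m of the robot frame, y = -0.06 to 0.30 m): carry things past in front of it, nearer the robot
- slide: sample slide: glass plate in a blue frame, 50 (x) x 76 (y) x 6 mm, 70 to 115 g. Origin: centre of the glass underside, z up. Blue grip rib on the middle of its back, 32 (x) x 12 (y) mm, top 36 mm above the underside. Either x end may point up the slope. Flat on the bench, glass down, at first, yaw within 0.5 rad
- grip (a point): point in the slide's grip rib, 28 mm above the glass underside: the place to pinch it, closing along y; axes as slide
- sample_cup: clear sample cup with a yellow screw lid, 61 x 61 x 62 mm; bystander; origin under its centre
- petri: round petri dish with pale yellow filling, 58 mm across, 15 mm high; bystander; origin under its centre
- amber_bottle: brown bottle with a black cap, 62 mm across, 136 mm tall; bystander; origin under its centre
- filter_tin: round tin with a dark green lid, 67 mm across, 33 mm tall; bystander; origin under its centre
Not all that is in view belongs to the job. What is meant by the slide is not purple, and is the larger of those in its own colour.

How it is judged:
On the way:
1. the sheet lies flat, square and centred on the platen, tab at the upper end, let go, before the slide is on it (x of sheet in the frame of face between -0.01 and 0.01 m and y of sheet in the frame of face between -0.008 and 0.008 m and z of sheet in the frame of face between -0.002 and 0.002 m and angle between the z axis of sheet and the z axis of face, either way round below 0.04 rad and angle between the x axis of sheet and the x axis of face, either way round below 0.15 rad and x of tab in the frame of face above 0.015 m and contact force between sheet and the fingers below 0.1 N and contact force between sheet and platen above 0.05 N and contact force between slide and sheet below 0.1 N), for 0.2 s.
At the end, for the whole second after the job is handed in: Sheet on the platen: within 10 mm along, 8 across, 0.15 rad square, 0.04 rad flat, tab up the slope, not touched. Slide on it: within 9 mm of the clear area's centre, 0.15 rad square, 0.04 rad and 1.5 mm flush, gripped (over 2 N), pressed (over 3 N), platen sunk 2.0 to 7.2 mm (x of sheet in the frame of face between -0.01 and 0.01 m and y of sheet in the frame of face between -0.008 and 0.008 m and z of sheet in the frame of face between -0.002 and 0.002 m and angle between the z axis of each of sheet, slide and the z axis of face, either way round below 0.04 rad and angle between the x axis of each of sheet, slide and the x axis of face, either way round below 0.15 rad and x of tab in the frame of face above 0.015 m and contact force between sheet and the fingers below 0.1 N and x of slide in the frame of sheet between -0.02 and -0.002 m and y of slide in the frame of sheet between -0.009 and 0.009 m and z of slide in the frame of sheet between 0.0025 and 0.0055 m and value of joint platen between 0.002 and 0.0072 m and contact force between slide and sheet above 3 N and contact force between slide and the fingers above 2 N and linear speed of slide below 0.01 m/s); the arm keeps its last pose, push and grip.
It fails at once if the slide is pressed with more than 40 N (contact force between slide and sheet above 40 N).
It fails at once if the tilt of the stage is changed (bed edge shifted over 4 mm) (distance of bed_edge from where it was at the start of the episode above 0.004 m).
It fails at once if a bystander is shifted by more than 30 mm (distance of any of sample_cup, petri, amber_bottle, filter_tin from where it was at the start of the episode above 0.03 m).
It also fails if it takes over 61 s, if anything falls off the work surface, if the arm or the gripper's body presses on something with over 40 N, if the wrist force passes 120 N, or if a joint passes its speed limit or range.

## Working session

There is one attempt and no reset: what is moved stays moved. The work goes in short steps, Python scripts to look and compute and a shell command to move; the robot and the scene stay as the last step left them, time stands still between calls to the robot, and variables do not carry over. Pictures are saved under pics/ and viewed, and the job is handed in when it is done.

```bash
ls; mkdir -p pics; python3 - <<'E'
from station import readout, imaging
import cv2
print(readout.read_state())
for n in("side","top"):
    f=imaging.grab_frame(n); cv2.imwrite(f"pics/{n}0.png",f["frame"][:,:,::-1])
    print(n,{k:v for k,v in f.items() if k!="frame"})
E
```

```text
pics
{'time': 0.0, 'qpos': array([ 1.03871283e+00,  1.81536524e-01,  1.60800064e+00, -1.07533574e-05,
        1.35378417e+00, -2.06305518e-01]), 'dq': array([-0.00023748,  0.00023133,  0.00043929,  0.00030511,  0.00155706,
        0.00016332]), 'joint_efforts': array([-5.78133531e-04, -4.44878983e+01, -3.51330972e+01, -5.62172172e-04,
        9.70745663e-03,  2.16363759e-05]), 'tool_pos': array([0.18373398, 0.54428047, 0.23039025]), 'eef_rot': array([-1.34661438, -0.96474514,  0.9673577 ]), 'contact_force': array([-0.06900398, -0.68350044, -0.4889717 ]), 'wrist_torque': array([ 0.00975572, -0.00679382, -0.07388567]), 'width': 0.9977603229979596}
side {'fovy': 50.93711207032179, 'cx': 325.5074067718609, 'cy': 241.47979158105355, 'xyz': array([-0.1392456 , -0.94478728,  0.95606662]), 'rotation': array([-2.10221352,  0.69503821, -0.33790396])}
top {'fovy': 42.15048659804177, 'cx': 331.955858463305, 'cy': 250.55713625962588, 'xyz': array([0.2941856 , 0.05048355, 1.71035623]), 'rotation': array([-2.15703088,  2.10421556, -0.16353077])}
```

View pics/side0.png

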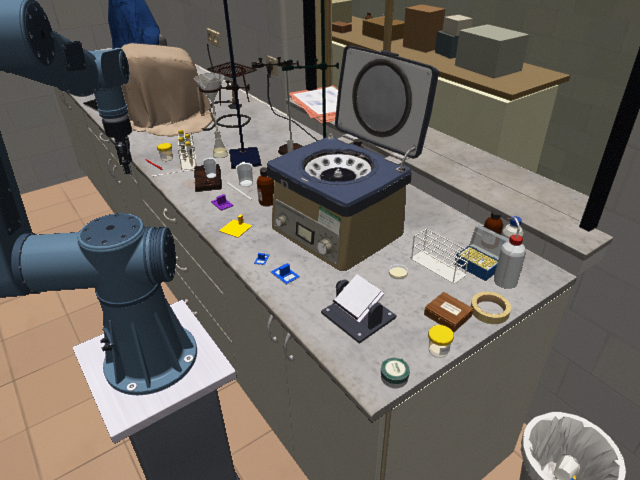

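View pics/top0.png

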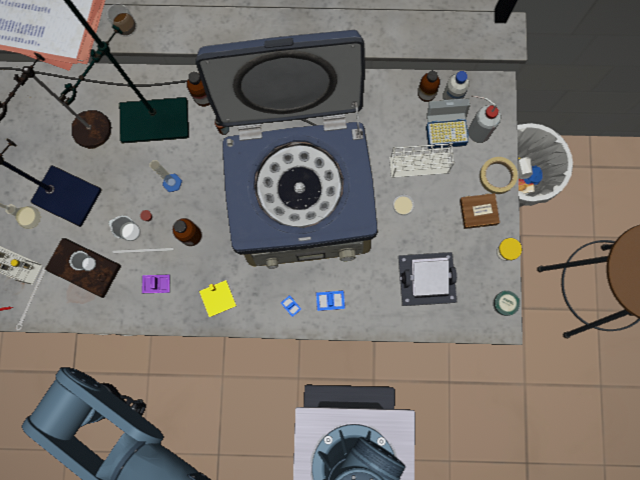

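```bash
cat > h.py <<'E'
import numpy as np, cv2
from scipy.spatial.transform import Rotation as R
from station import readout, imaging
def grab(n): return imaging.grab_frame(n)
def ray(f,uv):
    uv=np.atleast_2d(np.float64(uv)); F=240/np.tan(np.radians(f["fovy"])/2)
    d=np.c_[(uv[:,0]-f["cx"])/F,(uv[:,1]-f["cy"])/F,np.ones(len(uv))]
    return f["xyz"],d@R.from_rotvec(f["rotation"]).as_matrix().T
def onz(f,uv,z):
    o,d=ray(f,uv); return o+d*((z-o[2])/d[:,2])[:,None]
def proj(f,p):
    p=np.atleast_2d(p); F=240/np.tan(np.radians(f["fovy"])/2)
    c=(p-f["xyz"])@R.from_rotvec(f["rotation"]).as_matrix()
    return np.c_[f["cx"]+F*c[:,0]/c[:,2],f["cy"]+F*c[:,1]/c[:,2]]
def tri(f,a,g,b):
    o1,d1=ray(f,a);o2,d2=ray(g,b);out=[]
    for x,y in zip(d1,d2):
        A=np.c_[x,-y]; s=np.linalg.lstsq(A,o2-o1,rcond=None)[0]
        p,q=o1+s[0]*x,o2+s[1]*y; out.append(np.r_[(p+q)/2,np.linalg.norm(p-q)])
    return np.array(out)
def crop(f,x0,y0,w,h,k,name):
    c=f["frame"][y0:y0+h,x0:x0+w,::-1]; cv2.imwrite(name,cv2.resize(c,None,fx=k,fy=k,interpolation=cv2.INTER_CUBIC))
E
python3 - <<'E'
from h import *
import pickle
s=grab("side");t=grab("top");pickle.dump((s,t),open("f0.pkl","wb"))
def st(a,b,name): cv2.imwrite(name,np.vstack([a,b]))
def C(f,x0,y0,w,h,k): return cv2.resize(np.ascontiguousarray(f["frame"][y0:y0+h,x0:x0+w,::-1]),None,fx=k,fy=k,interpolation=cv2.INTER_CUBIC)
st(C(t,130,265,230,70,3.4),C(s,200,185,115,105,3.0*2.267)[:, :782] if 0 else cv2.resize(C(s,200,190,115,50*2,1),(782,360*1),interpolation=cv2.INTER_CUBIC),"pics/parts.png")
cv2.imwrite("pics/stage.png",np.hstack([C(t,390,240,80,75,5),C(s,315,265,90,84,375/84)[:375]]))
E
```

```text
(no output)
```

View pics/parts.png

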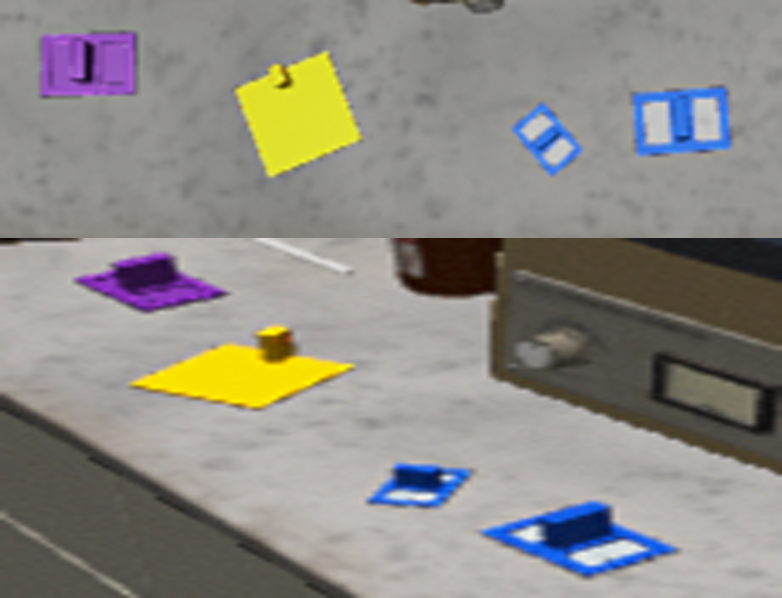

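View pics/stage.png

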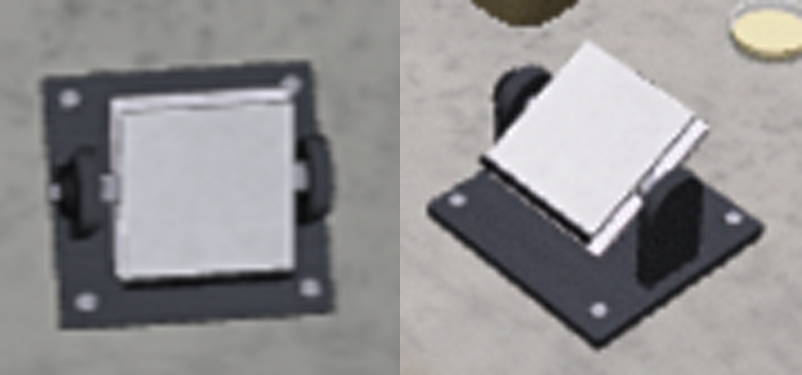

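```bash
cat > meas.py <<'E'
from h import *
import sys
def quadpts(mask):
    c,_=cv2.findContours(mask,cv2.RETR_EXTERNAL,cv2.CHAIN_APPROX_NONE)
    c=max(c,key=cv2.contourArea)[:,0].astype(float)
    return c
def cmask(f,lo,hi,box):
    hsv=cv2.cvtColor(f["frame"],cv2.COLOR_RGB2HSV); m=cv2.inRange(hsv,lo,hi)
    z=np.zeros_like(m);x0,y0,x1,y1=box;z[y0:y1,x0:x1]=m[y0:y1,x0:x1]; return z
def rectonz(f,mask,z):
    c=quadpts(cv2.resize(mask,None,fx=1,fy=1)); p=onz(f,c,z)[:,:2]
    return cv2.minAreaRect((p*1000).astype(np.float32))
E
python3 - <<'E'
from meas import *
import pickle
s,t=pickle.load(open("f0.pkl","rb"))
my=cmask(t,(22,120,80),(35,255,255),(190,270,245,330))
print("sheet top",rectonz(t,my,.004))
mys=cmask(s,(18,120,60),(35,255,255),(210,210,265,250)); c=quadpts(mys)
print("sheet side",rectonz(s,mys,.004))
mb=cmask(t,(100,100,80),(125,255,255),(310,280,355,325)); print("slide top",rectonz(t,mb,.006))
mbs=cmask(s,(100,100,50),(125,255,255),(268,255,305,290)); print("slide side",rectonz(s,mbs,.006))
h=cv2.cvtColor(t["frame"],cv2.COLOR_RGB2HSV)
print(h[260:300:3,410:460:4,2])
# reference knowns
for n,f in(("top",t),("side",s)):
    m=cmask(f,(0,0,190),(180,40,255),(405,250,455,310) if n=="top" else (325,265,400,345))
    c=quadpts(m); q=cv2.approxPolyDP(c.astype(np.float32)[:,None],3,True)[:,0]; print(n,q, cv2.contourArea(c.astype(np.float32)))
E
```

```text
sheet top ((438.72869873046875, 385.72186279296875), (83.44677734375, 79.94971466064453), 24.20452880859375)
sheet side ((452.2587890625, 389.91778564453125), (118.19457244873047, 83.15785217285156), 23.38229751586914)
slide top ((438.43524169921875, 74.81040954589844), (50.21678161621094, 75.81964874267578), 5.816484451293945)
slide side ((442.04510498046875, 73.00069427490234), (62.059261322021484, 76.67664337158203), 3.6326563358306885)
[[ 70 218 207 206 208 205 202 174 171 152  66 147 135]
 [ 67 187 199 200 196 198 195 194 192 197  65 152 138]
 [ 67 175 199 198 195 192 191 193 194 196  67 124 140]
 [ 66 174 198 199 197 193 195 195 192 199  16  66 148]
 [ 67 186 199 196 196 194 194 193 195 196  82  69 148]
 [123 176 198 198 196 194 193 194 192 195 147  70 148]
 [115 176 200 197 197 195 195 194 192 197  42  68 144]
 [ 67 194 198 196 196 197 196 197 195 197  17  51 148]
 [ 60 210 198 197 197 197 195 197 197 199  20  73 149]
 [ 72 198 199 197 198 199 199 192 194 197  70  70 148]
 [ 70 195 197 199 195 194 197 197 196 197  70  74 147]
 [ 72 201 203 203 201 204 206 206 206 162  68  70 139]
 [ 70  65  39  26  19  19  30  45  48  63 118  72 137]
 [ 70  71  73  73  73  73  74  75  75  76  73  72 142]]
top [[447. 261.]
 [415. 263.]
 [414. 294.]
 [447. 292.]] 1018.5
side [[356. 274.]
 [334. 299.]
 [357. 316.]
 [360. 314.]
 [359. 321.]
 [368. 310.]
 [360. 313.]
 [383. 293.]
 [378. 295.]
 [380. 289.]] 1060.5
```

```bash
python3 - <<'E'
from h import *
import pickle
s,t=pickle.load(open("f0.pkl","rb"))
crop(t,405,250,55,52,11,"pics/pt.png"); crop(s,328,268,62,60,10,"pics/ps.png")
E
```

```text
(no output)
```

View pics/pt.png

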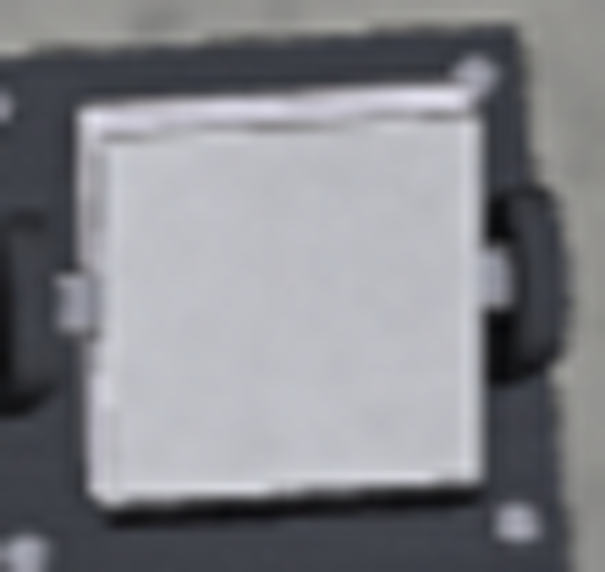

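View pics/ps.png

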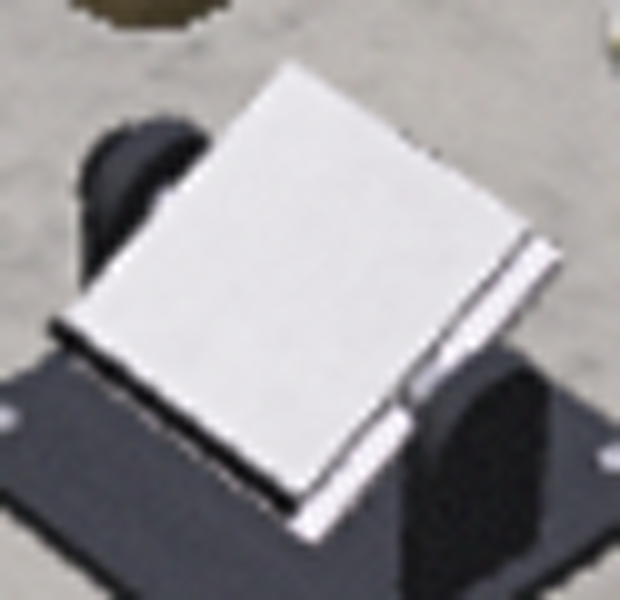

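```bash
cat > stagefit.py <<'E'
from h import *
import pickle
s,t=pickle.load(open("f0.pkl","rb"))
a=(np.array([[108,136],[482,116],[482,482],[110,497]])+.5)/11-.5+[405,250]
b=(np.array([[288,65],[530,230],[300,490],[70,322]])+.5)/10-.5+[328,268]
p=tri(t,a,s,b); print(np.round(p*1000,1))
UL,UR,LR,LL=p[:,:3]
x=(UL-LL+UR-LR);x/=np.linalg.norm(x);y=(UL-UR+LL-LR);y/=np.linalg.norm(y)
print([round(1000*np.linalg.norm(v),1) for v in(UL-LL,UR-LR,UL-UR,LL-LR)])
n=np.cross(x,y);n/=np.linalg.norm(n)
print("slope",np.degrees(np.arcsin(x[2])),"yaw",np.degrees(np.arctan2(x[1],x[0])),"ylevel",np.degrees(np.arcsin(y[2])),"yyaw",np.degrees(np.arctan2(-y[0],y[1])))
m=(UL+UR+LR+LL)/4; print("mid",m,"centre",m-x*.0017)
# reprojection of base plate: bench
E
python3 stagefit.py
```

```text
[[ 535.2 -143.9   97.7    2.2]
 [ 542.5 -232.8   97.5    1.5]
 [ 460.3 -239.9   58.6    1.1]
 [ 454.8 -150.8   53.9    0.9]]
[np.float64(91.8), np.float64(91.2), np.float64(89.2), np.float64(89.4)]
slope 26.83355733267907 yaw 4.925688368127582 ylevel -1.4343055735893466 yyaw 4.103408787491258
mid [ 0.49820711 -0.19182558  0.07691941] centre [ 0.49669576 -0.19195583  0.07615203]
```

```bash
python3 - <<'E'
from h import *
import pickle
s,t=pickle.load(open("f0.pkl","rb"))
a=(np.array([[235,90],[328,52],[360,137],[271,177]])+.5)/3.4-.5+[130,265]
p=onz(t,a,.004); 
def show(p):
    UL,UR,LR,LL=p; x=UL-LL+UR-LR;y=UL-UR+LL-LR
    print(p.mean(0).round(4),np.degrees(np.arctan2(x[1],x[0])),np.degrees(np.arctan2(-y[0],y[1])),[round(float(np.linalg.norm(v)),4) for v in(UL-LL,UR-LR,UL-UR,LL-LR)])
    x/=np.linalg.norm(x); print("tab",p.mean(0)+x*.031)
show(p)
crop(t,195,275,45,45,13,"pics/sh_t.png"); crop(s,215,208,48,34,15,"pics/sh_s.png")
# base plate yaw
b=(np.array([[42,78],[308,62],[335,312],[62,328]])+.5)/5-.5+[390,240]
q=onz(t,b,.012); show(q)
E
```

```text
[0.4366 0.384  0.004 ] 24.5182924191726 24.873030323731008 [0.0769, 0.0743, 0.0807, 0.0778]
tab [0.46477763 0.39690542 0.004     ]
[ 0.5041 -0.1894  0.012 ] 5.374185587696845 4.819716451620777 [0.1381, 0.1383, 0.147, 0.1489]
tab [ 0.53494641 -0.18647781  0.012     ]
```

View pics/sh_t.png

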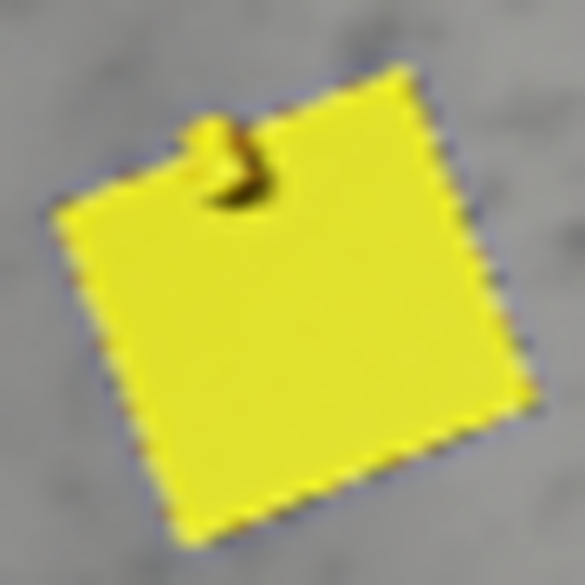

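View pics/sh_s.png

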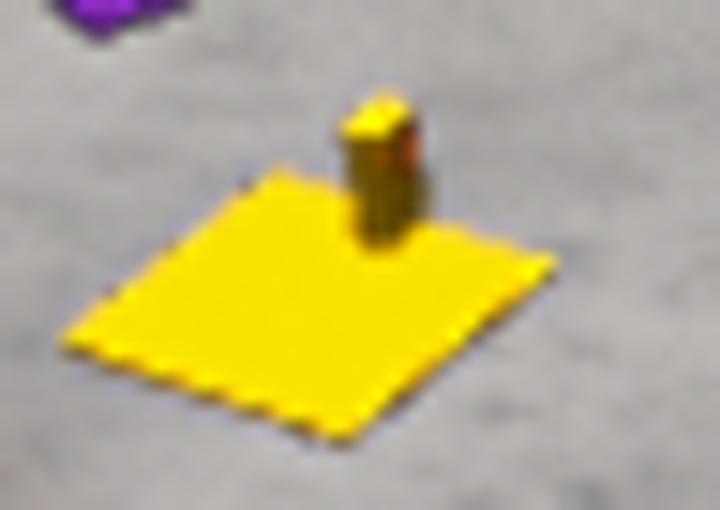

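```bash
cat > go.py <<'E'
# python3 go.py x y z jawyaw_deg slope_deg n : gives identical rows reaching target TCP pose
from h import *
import sys
def target(yaw,slope):
    # face-like frame: x up slope at yaw, z normal
    f=R.from_euler("z",yaw,degrees=True)*R.from_euler("y",-slope,degrees=True)
    X,Y,Z=f.as_matrix().T
    return [np.c_[s*Y,-Z,np.cross(s*Y,-Z)] for s in(1,-1)]
def plan(pos,yaw,slope,n,st=None):
    st=st or readout.read_state(); R0=R.from_rotvec(st["eef_rot"]); p0=st["tool_pos"]
    best=min((R0.inv()*R.from_matrix(M) for M in target(yaw,slope)),key=lambda r:r.magnitude())
    w=best.as_rotvec()/n; Rw=R.from_rotvec(w); A=sum((R.from_rotvec(w*i).as_matrix() for i in range(n)),np.zeros((3,3)))
    d=np.linalg.solve(A,R0.inv().apply(np.array(pos)-p0))
    return d/.06,np.degrees(w)/8
if __name__=="__main__":
    a=list(map(float,sys.argv[1:6]));n=int(sys.argv[6])
    d,w=plan(a[:3],a[3],a[4],n); st=readout.read_state()
    print("row",np.round(d,3),np.round(w,3),"x",n,"| now",np.round(st["tool_pos"],4),"q",np.round(st["qpos"],2),"t",round(st["time"],2),"F",np.round(st["contact_force"],1),"w",round(st["width"],3))
E
python3 - <<'E'
from h import *
import pickle
s,t=pickle.load(open("f0.pkl","rb"))
a=(np.array([[52,212],[408,65],[540,400],[185,550]])+.5)/13-.5+[195,275]
b=(np.array([[280,170],[558,262],[345,440],[60,340]])+.5)/15-.5+[215,208]
def show(p):
    UL,UR,LR,LL=p; x=UL-LL+UR-LR;y=UL-UR+LL-LR
    print(p.mean(0).round(4),np.degrees(np.arctan2(x[1],x[0])),np.degrees(np.arctan2(-y[0],y[1])),[round(float(np.linalg.norm(v)),4) for v in(UL-LL,UR-LR,UL-UR,LL-LR)])
    x/=np.linalg.norm(x); print("tab",p.mean(0)+x*.031)
show(onz(t,a,.004));show(onz(s,b,.004)); print(tri(t,a,s,b).round(4))
# tab top centre
ta=(np.array([[205,132]])+.5)/13-.5+[195,275]; tb=(np.array([[380,115]])+.5)/15-.5+[215,208]
print(onz(t,ta,.036),onz(s,tb,.036))
E
python3 go.py 0.463 0.394 0.10 24.7 0 6
```

```text
[0.4367 0.3844 0.004 ] 24.44196454180184 24.338715845016353 [0.0776, 0.0771, 0.0809, 0.0804]
tab [0.46490723 0.39719016 0.004     ]
[0.4371 0.3832 0.004 ] 24.479313208763713 23.875451427339932 [0.0792, 0.0794, 0.0797, 0.0805]
tab [0.46531073 0.39600129 0.004     ]
[[4.563e-01 4.370e-01 3.600e-03 2.000e-03]
 [4.889e-01 3.632e-01 4.100e-03 1.000e-03]
 [4.182e-01 3.321e-01 2.400e-03 1.000e-04]
 [3.851e-01 4.050e-01 3.000e-03 5.000e-04]]
[[0.46976579 0.39913743 0.036     ]] [[0.4657058  0.39621032 0.036     ]]
row [-0.419  0.363 -0.798] [-0.001 -0.904 -0.001] x 6 | now [0.1839 0.5445 0.2307] q [ 1.04  0.18  1.61  0.    1.35 -0.21] t 0.2 F [0.  0.2 0.1] w 1.001
```

```bash
python3 go.py 0.465 0.3965 0.09 24.4 0 10
```

```text
row [-0.258  0.235 -0.477] [-0.    -0.538 -0.001] x 10 | now [0.1839 0.5445 0.2307] q [ 1.04  0.18  1.61  0.    1.35 -0.21] t 0.2 F [0.  0.2 0.1] w 1.001
```

```bash
python3 -m handwheel '[[-0.258,0.1,-0.477,0,-0.538,0,-1],[-0.258,0.1,-0.477,0,-0.538,0,-1],[-0.258,0.235,-0.477,0,-0.538,0,-1],[-0.258,0.235,-0.477,0,-0.538,0,-1],[-0.258,0.235,-0.477,0,-0.538,0,-1],[-0.258,0.235,-0.477,0,-0.538,0,-0.3],[-0.258,0.235,-0.477,0,-0.538,0,-0.3],[-0.258,0.235,-0.477,0,-0.538,0,-0.3],[-0.258,0.235,-0.477,0,-0.538,0,-0.3],[-0.258,0.235,-0.477,0,-0.538,0,-0.3]]' 25; python3 go.py 0.465 0.3965 0.09 24.4 0 2
```

```text
time: 1.45
tool_pos: [0.4724, 0.3964, 0.102]
eef_rot: [-0.958, -1.535, 1.535]
contact_force: [0.2, 0.5, 1.2]
width: 0.65
row [0.027 0.1   0.056] [-0.003  0.101  0.002] x 2 | now [0.4724 0.3964 0.102 ] q [ 0.51  0.41  1.59  0.    1.14 -1.52] t 1.45 F [0.2 0.5 1.2] w 0.65
```

```bash
python3 -m handwheel '[[0.04,0.1,0.056,0,0.1,0,-0.3],[0.02,0.1,0.05,0,0.1,0,-0.3],[0,0,0,0,0,0,-0.3]]'; python3 go.py 0.465 0.3965 0.06 24.4 0 1; python3 - <<'E'
from h import *
s=grab("side");t=grab("top");k=6
cv2.imwrite("pics/g1.png",np.hstack([cv2.resize(np.ascontiguousarray(f["frame"][y:y+70,x:x+65,::-1]),None,fx=k,fy=k) for f,x,y in((s,205,180),(t,185,260))]))
E
```

```text
time: 1.82
tool_pos: [0.4645, 0.3958, 0.0876]
eef_rot: [-0.976, -1.509, 1.515]
contact_force: [-0.2, -0.2, 0.3]
width: 0.657
row [ 0.007  0.459 -0.015] [-0.03  -0.029  0.003] x 1 | now [0.4645 0.3958 0.0876] q [ 0.51  0.42  1.62  0.    1.11 -1.48] t 1.82 F [-0.2 -0.2  0.3] w 0.657
```

View pics/g1.png

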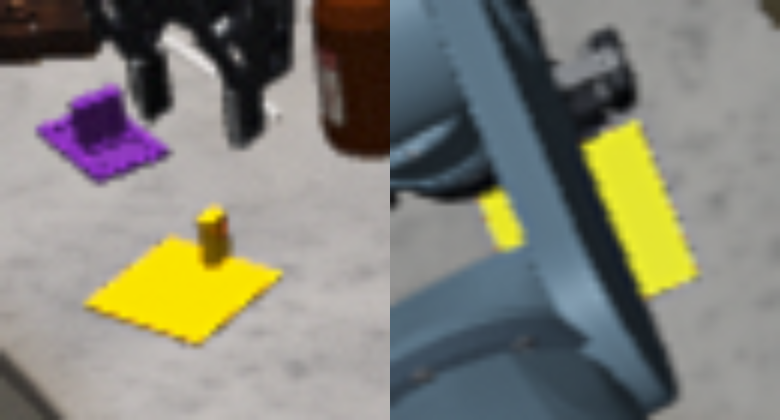

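```bash
python3 -m handwheel '[[0,0.44,0,0,0,0,-0.3],[0,0.44,0,0,0,0,-0.3],[0,0.36,0,0,0,0,-0.3],[0,0.02,0,0,0,0,-0.3]]'; python3 go.py 0.465 0.3965 0.01 24.4 0 1
```

```text
time: 2.42
tool_pos: [0.4657, 0.399, 0.0152]
eef_rot: [-0.979, -1.52, 1.511]
contact_force: [0.0, 0.2, 0.7]
width: 0.651
row [-0.034  0.086  0.028] [ 0.033 -0.004  0.009] x 1 | now [0.4657 0.399  0.0152] q [ 0.51  0.53  1.63  0.    0.97 -1.48] t 2.42 F [0.  0.2 0.7] w 0.651
```

```bash
python3 -m handwheel '[[-0.034,0.09,0.028,0.03,0,0,-0.3],[0,0,0,0,0,0,0.5],[0,0,0,0,0,0,1],[0,0,0,0,0,0,1],[0,0,0,0,0,0,1],[0,0,0,0,0,0,1],[0,0,0,0,0,0,1]]' 40; python3 go.py 0.465 0.3965 0.01 24.4 0 1
```

```text
time: 3.3
tool_pos: [0.4672, 0.3981, 0.0137]
eef_rot: [-0.979, -1.522, 1.51]
contact_force: [-0.8, -0.7, -0.7]
width: 0.105
row [-0.009  0.062  0.044] [0.047 0.    0.013] x 1 | now [0.4672 0.3981 0.0137] q [ 0.51  0.53  1.63  0.    0.97 -1.49] t 3.3 F [-0.8 -0.7 -0.7] w 0.105
```

```bash
python3 -m handwheel '[[0,-0.3,0,0,0,0,1],[0,-0.6,0,0,0,0,1],[0,-0.7,0,0,0,0,1],[0,-0.7,0,0,0,0,1],[0,-0.4,0,0,0,0,1],[0,0,0,0,0,0,1]]'; python3 go.py 0.39 0.20 0.20 16 0 5
python3 - <<'E'
from h import *
s=grab("side");crop(s,170,120,120,120,5,"pics/g2.png")
E
```

```text
time: 4.05
tool_pos: [0.4668, 0.3977, 0.1867]
eef_rot: [-0.981, -1.526, 1.508]
contact_force: [0.4, 0.2, 0.0]
width: 0.107
row [-0.523 -0.048  0.476] [0.015 0.21  0.004] x 5 | now [0.4668 0.3977 0.1867] q [ 0.51  0.3   1.56  0.    1.28 -1.49] t 4.05 F [0.4 0.2 0. ] w 0.107
```

View pics/g2.png

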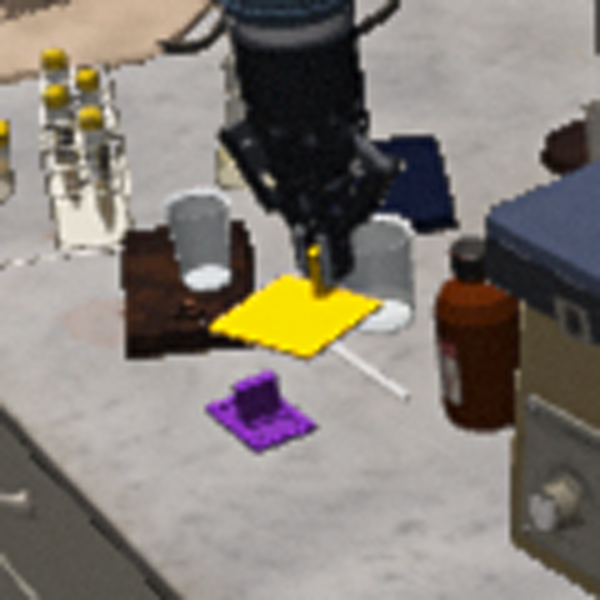

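```bash
python3 -m handwheel '[[-0.4,-0.05,0.37,0.015,0.17,0,1],[-0.52,-0.05,0.47,0.015,0.21,0,1],[-0.52,-0.05,0.47,0.01,0.21,0,1],[-0.52,-0.05,0.47,0,0.21,0,1],[-0.52,-0.05,0.47,0,0.21,0,1]]'; python3 go.py 0.39 -0.1 0.20 4.8 0 6
```

```text
time: 4.72
tool_pos: [0.3879, 0.205, 0.1924]
eef_rot: [-1.054, -1.408, 1.42]
contact_force: [0.3, -0.7, -0.8]
width: 0.105
row [-0.833 -0.021  0.163] [-0.012  0.239  0.001] x 6 | now [0.3879 0.205  0.1924] q [ 0.21 -0.09  1.97  0.    1.27 -1.64] t 4.72 F [ 0.3 -0.7 -0.8] w 0.105
```

```bash
python3 - <<'E'
from h import *
n=10
E
true
python3 -m handwheel '[[-0.63,-0.02,0.11,0,0.18,0,1],[-0.63,-0.02,0.12,0,0.18,0,1],[-0.63,-0.02,0.12,0,0.18,0,1],[-0.63,-0.02,0.12,0,0.18,0,1],[-0.63,-0.02,0.12,0,0.18,0,1],[-0.63,-0.02,0.12,0,0.18,0,1],[-0.63,-0.02,0.12,0,0.18,0,1],[-0.63,-0.02,0.12,0,0.18,0,1]]'; python3 - <<'E'
from h import *
f=R.from_euler("z",4.8,degrees=True)*R.from_euler("y",-26.8,degrees=True)
c=np.array([.4967,-.192,.0765])
for h in (.045,.006,0): print(h,c+f.apply([.033+.002,0,.0137+h]))
E
python3 go.py 0.49 -0.189 0.2 4.8 26.8 6
```

```text
time: 5.72
tool_pos: [0.3806, -0.11, 0.1919]
eef_rot: [-1.148, -1.248, 1.276]
contact_force: [-1.3, 0.5, -0.0]
width: 0.108
0.045 [ 0.50145725 -0.19160052  0.1446755 ]
0.006 [ 0.5189798  -0.19012911  0.10986465]
0 [ 0.52167558 -0.18990274  0.10450914]
row [-0.243  0.028 -0.288] [-0.59  -0.009  0.004] x 6 | now [ 0.3806 -0.11    0.1919] q [-0.57 -0.18  2.05 -0.01  1.3  -2.22] t 5.72 F [-1.3  0.5 -0. ] w 0.108
```

```bash
python3 -m handwheel '[[-0.243,0.03,-0.288,-0.59,-0.01,0,1],[-0.243,0.03,-0.288,-0.59,-0.01,0,1],[-0.243,0.03,-0.288,-0.59,-0.01,0,1],[-0.243,0.03,-0.288,-0.59,-0.01,0,1],[-0.243,0.03,-0.288,-0.59,-0.01,0,1],[-0.243,0.03,-0.288,-0.59,-0.01,0,1],[0,0,0,0,0,0,1]]';python3 go.py 0.5015 -0.1916 0.1447 4.8 26.8 3
```

```text
time: 6.6
tool_pos: [0.4866, -0.1907, 0.1885]
eef_rot: [-1.483, -1.619, 0.979]
contact_force: [-0.5, 1.0, -0.9]
width: 0.105
row [-0.014  0.254  0.036] [ 0.001 -0.029  0.027] x 3 | now [ 0.4866 -0.1907  0.1885] q [-0.84 -0.14  2.1   0.47  0.95 -2.72] t 6.6 F [-0.5  1.  -0.9] w 0.105
```

```bash
python3 -m handwheel '[[-0.014,0.254,0.036,0,-0.03,0.03,1],[-0.014,0.254,0.036,0,-0.03,0.03,1],[-0.014,0.254,0.036,0,-0.03,0.03,1],[0,0,0,0,0,0,1]]';python3 go.py 0.5015 -0.1916 0.1447 4.8 26.8 1
python3 - <<'E'
from h import *
s=grab("side");t=grab("top")
crop(s,310,225,100,130,4,"pics/a1.png")
crop(t,385,230,90,90,6,"pics/a2.png")
E
```

```text
time: 7.1
tool_pos: [0.4982, -0.1875, 0.1397]
eef_rot: [-1.478, -1.615, 1.001]
contact_force: [-0.1, -0.1, -0.5]
width: 0.109
row [-0.072 -0.053 -0.08 ] [-0.08  -0.005  0.034] x 1 | now [ 0.4982 -0.1875  0.1397] q [-0.8  -0.03  2.11  0.49  0.83 -2.75] t 7.1 F [-0.1 -0.1 -0.5] w 0.109
```

View pics/a1.png

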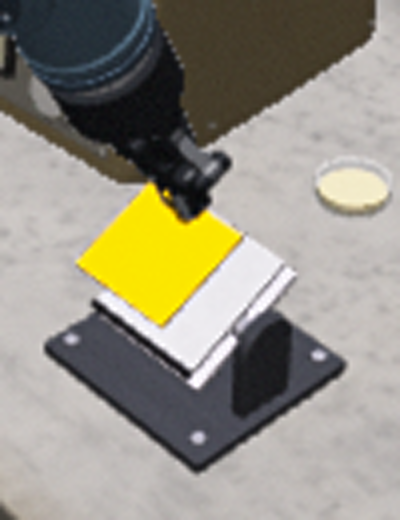

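View pics/a2.png

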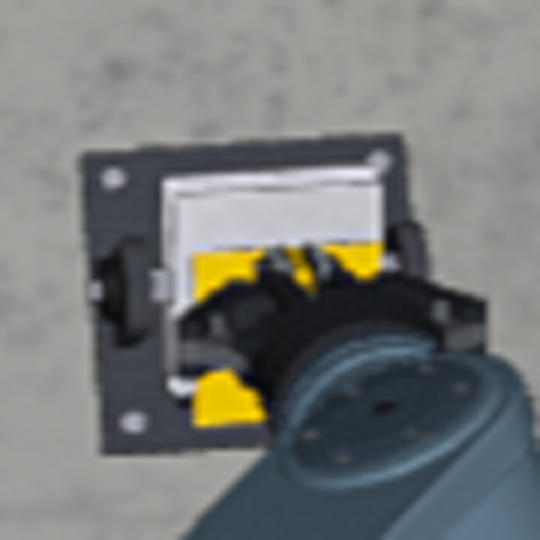

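```bash
python3 -m handwheel '[[-0.072,-0.05,-0.08,-0.08,0,0.034,1],[0,0,0,0,0,0,1]]';python3 go.py 0.5176 -0.1902 0.1125 4.8 26.8 2
```

```text
time: 7.45
tool_pos: [0.5029, -0.1932, 0.1478]
eef_rot: [-1.496, -1.622, 0.997]
contact_force: [0.4, 0.0, -0.3]
width: 0.111
row [0.015 0.319 0.023] [ 0.015  0.002 -0.013] x 2 | now [ 0.5029 -0.1932  0.1478] q [-0.81 -0.04  2.1   0.5   0.83 -2.76] t 7.45 F [ 0.4  0.  -0.3] w 0.111
```

```bash
python3 -m handwheel '[[0.015,0.3,0.023,0.01,0,-0.013,1],[0.015,0.3,0.023,0.01,0,0,1],[0,0,0,0,0,0,1]]';python3 go.py 0.5217 -0.1899 0.1045 4.8 26.8 1
python3 - <<'E'
from h import *
s=grab("side");crop(s,310,225,100,130,4.5,"pics/a3.png")
E
```

```text
time: 7.82
tool_pos: [0.5176, -0.1917, 0.1161]
eef_rot: [-1.497, -1.621, 0.998]
contact_force: [-0.5, 0.0, -0.2]
width: 0.108
row [0.026 0.204 0.025] [ 0.026  0.009 -0.036] x 1 | now [ 0.5176 -0.1917  0.1161] q [-0.78  0.05  2.09  0.53  0.75 -2.78] t 7.83 F [-0.5  0.  -0.2] w 0.108
```

View pics/a3.png

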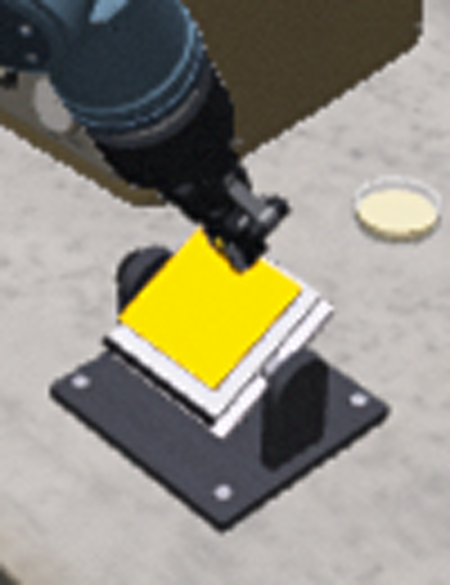

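```bash
python3 -m handwheel '[[0.026,0.17,0.02,0.02,0,-0.03,1],[0,0,0,0,0,0,1]]';python3 go.py 0.5217 -0.1899 0.1045 4.8 26.8 1; python3 -m handwheel '[[0,0.03,0,0,0,0,1],[0,0,0,0,0,0,1]]';python3 go.py 0.5217 -0.1899 0.1045 4.8 26.8 1
```

```text
time: 8.12
tool_pos: [0.522, -0.1911, 0.1083]
eef_rot: [-1.495, -1.622, 0.998]
contact_force: [-0.5, 0.5, -0.5]
width: 0.112
row [0.02  0.054 0.031] [ 0.024  0.014 -0.024] x 1 | now [ 0.522  -0.1911  0.1083] q [-0.77  0.07  2.09  0.54  0.73 -2.79] t 8.12 F [-0.5  0.5 -0.5] w 0.112
time: 8.38
tool_pos: [0.5231, -0.1914, 0.1074]
eef_rot: [-1.496, -1.623, 0.999]
contact_force: [-3.0, 0.5, 3.4]
width: 0.104
row [0.028 0.033 0.04 ] [ 0.028  0.018 -0.029] x 1 | now [ 0.5231 -0.1914  0.1074] q [-0.77  0.08  2.09  0.54  0.72 -2.79] t 8.38 F [-3.   0.5  3.4] w 0.104
```

```bash
python3 - <<'E'
from h import *
s=grab("side");t=grab("top");crop(s,322,255,75,75,10,"pics/a4.png");crop(t,400,245,60,60,10,"pics/a5.png")
E
```

```text
(no output)
```

View pics/a4.png

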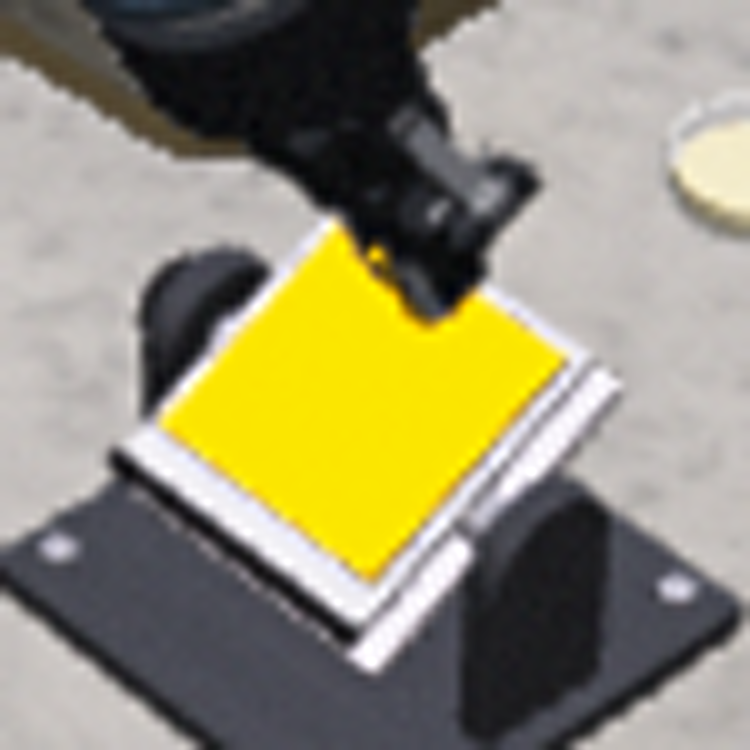

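View pics/a5.png

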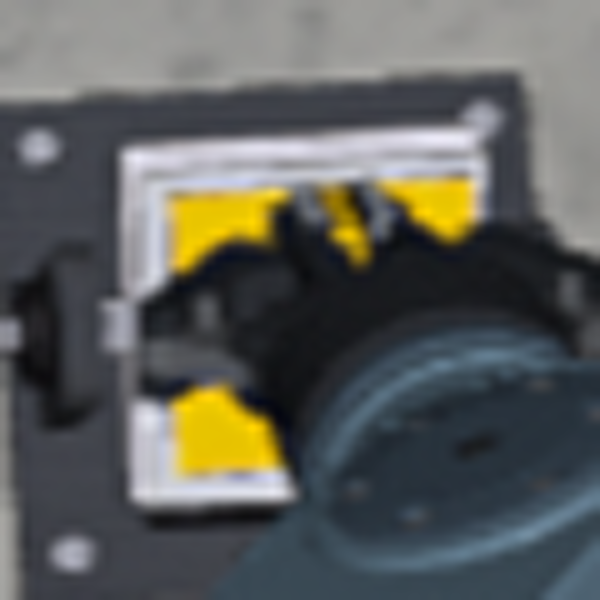

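```bash
python3 -m handwheel '[[0.03,-0.04,0.03,0.02,0.02,-0.02,1],[0,0,0,0,0,0,1]]';python3 go.py 0.5217 -0.1899 0.1045 4.8 26.8 1;  python3 -m handwheel '[[0,0.04,0,0,0,0,1],[0,0,0,0,0,0,1]]';python3 go.py 0.5217 -0.1899 0.1045 4.8 26.8 1
```

```text
time: 8.72
tool_pos: [0.52, -0.1897, 0.1087]
eef_rot: [-1.492, -1.62, 0.996]
contact_force: [-0.3, -0.1, -0.3]
width: 0.105
row [-0.006  0.076  0.007] [ 0.008 -0.005 -0.009] x 1 | now [ 0.52   -0.1897  0.1087] q [-0.77  0.07  2.09  0.53  0.73 -2.78] t 8.72 F [-0.3 -0.1 -0.3] w 0.105
time: 8.98
tool_pos: [0.5212, -0.1897, 0.1066]
eef_rot: [-1.492, -1.62, 0.996]
contact_force: [-2.7, -0.2, 2.9]
width: 0.108
row [-0.003  0.036  0.009] [ 0.009 -0.004 -0.011] x 1 | now [ 0.5212 -0.1897  0.1066] q [-0.77  0.08  2.09  0.54  0.73 -2.78] t 8.97 F [-2.7 -0.2  2.9] w 0.108
```

```bash
python3 -m handwheel '[[0,0,0,0,0,0,0.7],[0,0,0,0,0,0,0.3],[0,0,0,0,0,0,0.3],[0,-0.2,0,0,0,0,0.3],[0,-0.6,0,0,0,0,0.3],[0,-0.8,0,0,0,0,0.3]]'; python3 - <<'E'
from h import *
s=grab("side");t=grab("top");crop(s,322,255,75,75,10,"pics/b4.png");crop(t,400,245,60,60,10,"pics/b5.png")
E
python3 go.py 0.39 -0.1 0.2 4.8 0 6
```

```text
time: 9.72
tool_pos: [0.4753, -0.1912, 0.1915]
eef_rot: [-1.483, -1.618, 0.995]
contact_force: [0.8, -0.8, 0.9]
width: 0.344
row [ 0.28 -0.07  0.21] [ 0.561 -0.    -0.005] x 6 | now [ 0.4772 -0.1941  0.1965] q [-0.86 -0.18  2.11  0.46  0.96 -2.73] t 9.82 F [-0.6 -0.4  0.1] w 0.349
```

View pics/b4.png

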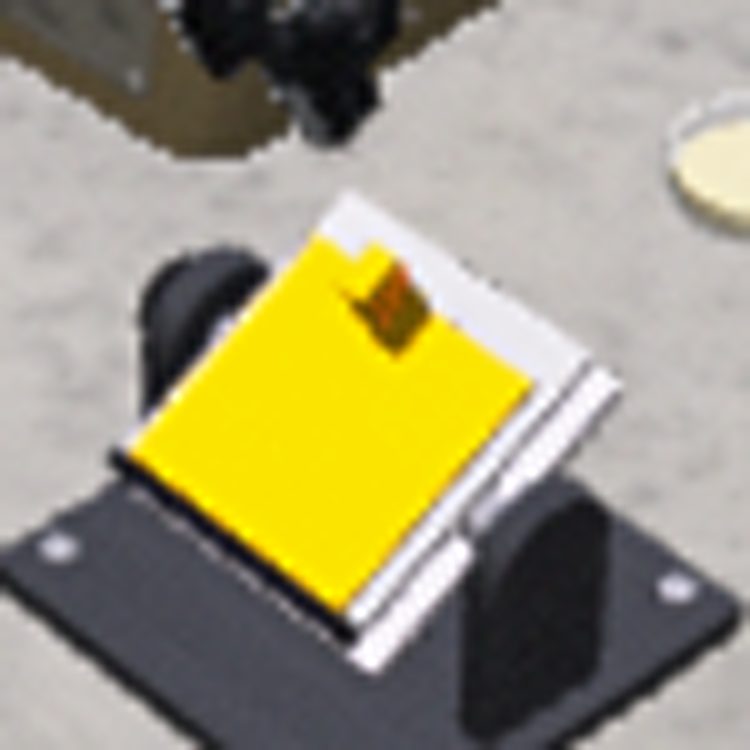

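View pics/b5.png

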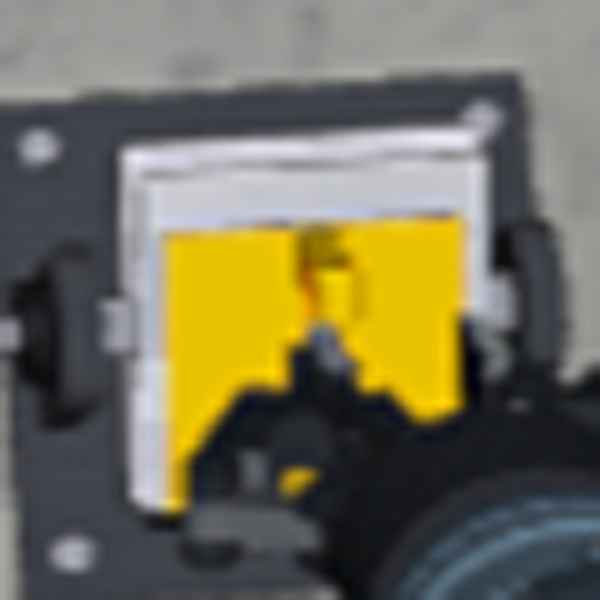

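```bash
python3 -m handwheel '[[0.3,-0.07,0.25,0.58,0,0,-0.3],[0.3,-0.07,0.25,0.58,0,0,-0.3],[0.3,-0.07,0.25,0.58,0,0,-0.3],[0.3,-0.07,0.25,0.58,0,0,-0.3],[0.3,-0.07,0.25,0.58,0,0,-0.3],[0.3,-0.07,0.25,0.58,0,0,-0.3]]'; python3 - <<'E'
from h import *
import pickle
s=grab("side");t=grab("top");pickle.dump((s,t),open("f1.pkl","wb"))
crop(t,400,245,60,60,10,"pics/c5.png");
k=9
cv2.imwrite("pics/c6.png",np.hstack([cv2.resize(np.ascontiguousarray(f["frame"][y:y+45,x:x+43,::-1]),None,fx=k,fy=k,interpolation=cv2.INTER_CUBIC) for f,x,y in((s,265,253),(t,310,280))]))
E
python3 go.py 0.43 0.075 0.15 5.8 0 5
```

```text
time: 10.58
tool_pos: [0.3713, -0.0929, 0.1985]
eef_rot: [-1.158, -1.238, 1.285]
contact_force: [-0.1, 0.2, -0.3]
width: 0.651
row [ 0.539  0.155 -0.244] [-0.04  -0.033 -0.011] x 5 | now [ 0.372  -0.0922  0.1985] q [-0.54 -0.23  2.08 -0.02  1.31 -2.18] t 10.68 F [ 0.1 -0.3  0.1] w 0.651
```

View pics/c5.png

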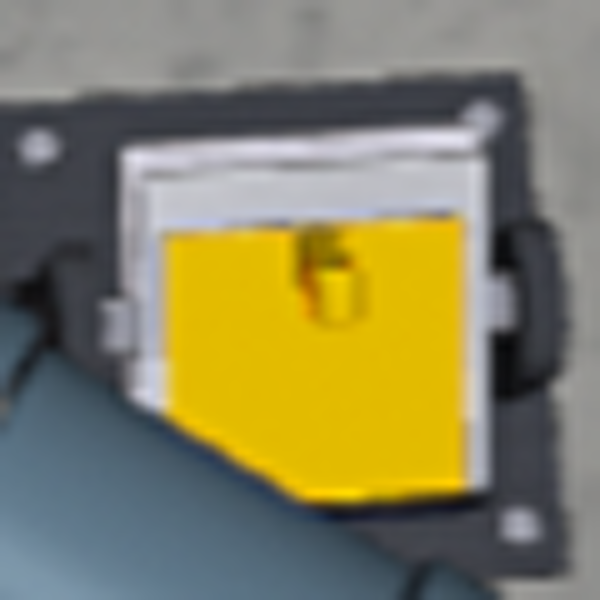

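View pics/c6.png

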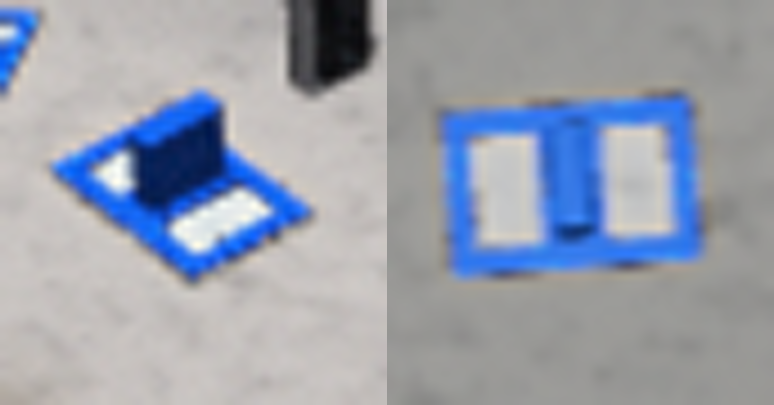

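```bash
python3 - <<'E'
from h import *
import pickle
s,t=pickle.load(open("f1.pkl","rb"))
a=(np.array([[55,112],[302,95],[318,258],[70,278]])+.5)/9-.5+[310,280]
b=(np.array([[312,213],[195,282],[52,168]])+.5)/9-.5+[265,253]
p=onz(t,a,.006); q=onz(s,b,.006)
def show(p):
    UL,UR,LR,LL=p; x=UL-LL+UR-LR;y=UL-UR+LL-LR
    print(p.mean(0).round(4),np.degrees(np.arctan2(x[1],x[0])),np.degrees(np.arctan2(-y[0],y[1])),[round(float(np.linalg.norm(v)),4) for v in(UL-LL,UR-LR,UL-UR,LL-LR)])
show(p); UR,LR,LL=q; show(np.array([LL+UR-LR,UR,LR,LL]))
a=(np.array([[162,237],[465,215],[469,492],[167,511]])+.5)/10-.5+[400,245]
b=(np.array([[322,235],[535,385],[347,612],[130,455]])+.5)/10-.5+[322,255]
P=tri(t,a,s,b);print((P*1000).round(1)); UL,UR,LR,LL=P[:,:3]; show(P[:,:3])
x=UL-LL+UR-LR; print("slope",np.degrees(np.arcsin(x[2]/np.linalg.norm(x))), [np.degrees(np.arcsin(v[2]/np.linalg.norm(v))) for v in (UL-LL,UR-LR)])
E
```

```text
[0.4385 0.074  0.006 ] 6.869995050676886 5.693954060984703 [0.0507, 0.0499, 0.0755, 0.0755]
[0.4373 0.0719 0.006 ] 7.1049341445279675 4.838746251867539 [0.0498, 0.0498, 0.0782, 0.0782]
[[ 5.204e+02 -1.488e+02  9.410e+01  9.000e-01]
 [ 5.278e+02 -2.278e+02  9.310e+01  3.000e-01]
 [ 4.595e+02 -2.351e+02  5.810e+01  1.800e+00]
 [ 4.520e+02 -1.548e+02  5.740e+01  5.000e-01]]
[ 0.4899 -0.1916  0.0756] 5.569293218832266 5.323225443153792 [0.0779, 0.0771, 0.0793, 0.0806]
slope 27.565892994975826 [np.float64(28.093090844591707), np.float64(27.031045913917353)]
```

```bash
python3 -m handwheel '[[0.4,0.1,-0.2,-0.04,-0.03,0,-0.3],[0.55,0.15,-0.26,-0.04,-0.03,0,-0.3],[0.55,0.15,-0.26,-0.04,-0.03,0,-0.3],[0.55,0.15,-0.26,-0.04,-0.03,0,-0.3],[0.55,0.15,-0.26,-0.04,-0.03,0,-0.3],[0.1,0.1,0,0,0,0,-0.3]]';python3 go.py 0.438 0.0735 0.09 5.9 0 2
```

```text
time: 11.42
tool_pos: [0.4369, 0.0768, 0.1469]
eef_rot: [-1.178, -1.287, 1.279]
contact_force: [-0.1, -0.5, -0.7]
width: 0.651
row [-0.025  0.475 -0.002] [ 0.049 -0.023 -0.029] x 2 | now [0.4369 0.0768 0.1469] q [-0.09 -0.03  2.02 -0.01  1.14 -1.76] t 11.43 F [-0.1 -0.5 -0.7] w 0.651
```

```bash
python3 -m handwheel '[[-0.025,0.45,0,0.05,-0.02,-0.03,-0.1],[-0.025,0.45,0,0.05,-0.02,-0.03,-0.1],[0,0,0,0,0,0,-0.1]]';python3 go.py 0.438 0.0735 0.012 5.9 0 2; python3 - <<'E'
from h import *
s=grab("side");crop(s,255,215,70,80,8,"pics/d1.png")
E
```

```text
time: 11.8
tool_pos: [0.4379, 0.0719, 0.0913]
eef_rot: [-1.159, -1.286, 1.283]
contact_force: [-0.5, -0.1, 0.1]
width: 0.551
row [ 0.013  0.661 -0.001] [ 0.005 -0.002  0.003] x 2 | now [0.4379 0.0719 0.0913] q [-0.11  0.07  2.04  0.    1.02 -1.78] t 11.8 F [-0.5 -0.1  0.1] w 0.551
```

View pics/d1.png

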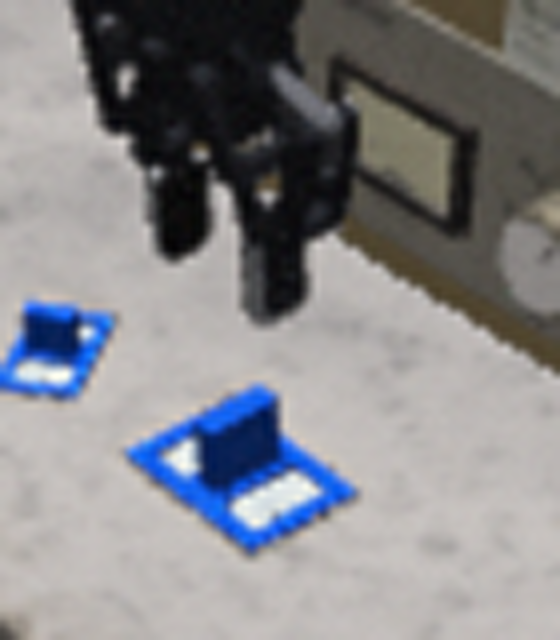

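```bash
python3 -m handwheel '[[0.01,0.45,0,0,0,0,-0.1],[0.01,0.45,0,0,0,0,-0.1],[0.005,0.38,0,0,0,0,-0.1],[0,0,0,0,0,0,-0.1]]';python3 go.py 0.438 0.0735 0.012 5.9 0 1
```

```text
time: 12.35
tool_pos: [0.4449, 0.0709, 0.0198]
eef_rot: [-1.173, -1.294, 1.276]
contact_force: [0.5, 0.6, -0.7]
width: 0.55
row [0.054 0.129 0.112] [ 0.114 -0.021 -0.016] x 1 | now [0.4449 0.0709 0.0198] q [-0.11  0.22  2.06  0.    0.84 -1.78] t 12.35 F [ 0.5  0.6 -0.7] w 0.55
```

```bash
python3 -m handwheel '[[0.05,0.12,0.11,0.11,-0.02,0,-0.1],[0,0,0,0,0,0,-0.1]]';python3 go.py 0.438 0.0735 0.012 5.9 0 1
```

```text
time: 12.6
tool_pos: [0.4397, 0.0729, 0.0146]
eef_rot: [-1.164, -1.286, 1.285]
contact_force: [-0.7, -0.3, 0.8]
width: 0.55
row [0.013 0.044 0.028] [ 0.025 -0.003 -0.022] x 1 | now [0.4397 0.0729 0.0146] q [-0.1   0.23  2.06 -0.    0.84 -1.77] t 12.6 F [-0.7 -0.3  0.8] w 0.55
```

```bash
python3 -m handwheel '[[0.013,0.04,0.028,0.03,0,-0.02,-0.1],[0,0,0,0,0,0,0.5],[0,0,0,0,0,0,1],[0,0,0,0,0,0,1],[0,0,0,0,0,0,1],[0,0,0,0,0,0,1]]' 60;python3 go.py 0.438 0.0735 0.012 5.9 0 1
```

```text
time: 13.35
tool_pos: [0.4394, 0.0735, 0.0138]
eef_rot: [-1.161, -1.286, 1.284]
contact_force: [0.1, -0.5, 0.8]
width: 0.127
row [0.003 0.029 0.023] [ 0.018 -0.001 -0.006] x 1 | now [0.4394 0.0735 0.0138] q [-0.1   0.24  2.06 -0.    0.84 -1.78] t 13.35 F [ 0.1 -0.5  0.8] w 0.127
```

```bash
python3 -m handwheel '[[0,-0.3,0,0,0,0,1],[0,-0.6,0,0,0,0,1],[0,-0.7,0.1,0,0,0,1],[0,-0.7,0.3,0,0,0,1],[0,-0.5,0.3,0,0,0,1],[0,-0.2,0.2,0,0,0,1]]'; python3 go.py 0.39 -0.08 0.2 5.3 0 5;  python3 - <<'E'
from h import *
s=grab("side");crop(s,235,160,80,90,6.5,"pics/e1.png")
f=R.from_euler("z",5.2,degrees=True)*R.from_euler("y",-27.1,degrees=True)
for h in (.05,.01,0): print(h,(np.array([.4898,-.1914,.0765])+f.apply([-.010+.0014,0,.0138+h])).round(4))
E
```

```text
time: 14.1
tool_pos: [0.3819, 0.068, 0.197]
eef_rot: [-1.156, -1.282, 1.286]
contact_force: [0.6, 0.3, -1.1]
width: 0.125
row [-0.494 -0.01   0.022] [-0.006  0.015  0.001] x 5 | now [0.3819 0.068  0.197 ] q [-0.13 -0.23  2.08 -0.    1.3  -1.81] t 14.1 F [ 0.6  0.3 -1.1] w 0.125
0.05 [ 0.4532 -0.1947  0.1294]
0.01 [ 0.4714 -0.1931  0.0938]
0 [ 0.4759 -0.1927  0.0849]
```

View pics/e1.png

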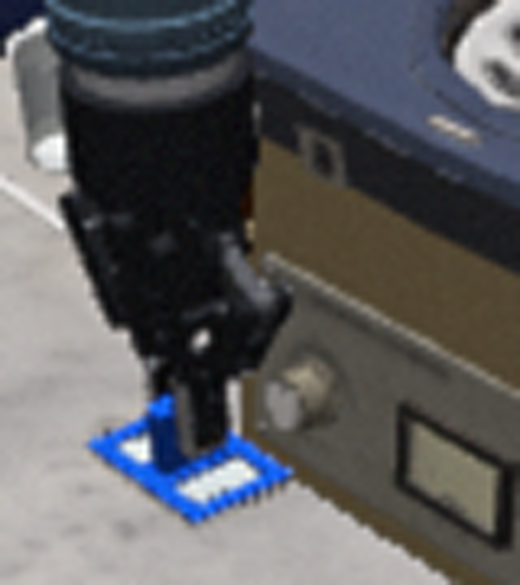

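Slide is held level by the rib. Now carry it to the stage.

```bash
python3 -m handwheel '[[-0.4,-0.01,0.02,0,0.015,0,1],[-0.5,-0.01,0.02,0,0.015,0,1],[-0.5,-0.01,0.02,0,0.015,0,1],[-0.5,-0.01,0.02,0,0.015,0,1],[-0.5,-0.01,0.02,0,0.015,0,1]]'; python3 go.py 0.435 -0.196 0.175 5.2 27.1 7
```

```text
time: 14.78
tool_pos: [0.3892, -0.0778, 0.1983]
eef_rot: [-1.157, -1.277, 1.281]
contact_force: [0.1, 0.0, -1.0]
width: 0.123
row [-0.29   0.071 -0.07 ] [-0.489  0.006  0.003] x 7 | now [ 0.3892 -0.0778  0.1983] q [-0.5  -0.21  2.06 -0.    1.29 -2.17] t 14.78 F [ 0.1  0.  -1. ] w 0.123
```

```bash
python3 -m handwheel '[[-0.29,0.05,-0.07,-0.49,0.006,0,1],[-0.29,0.05,-0.07,-0.49,0.006,0,1],[-0.29,0.07,-0.07,-0.49,0.006,0,1],[-0.29,0.07,-0.07,-0.49,0.006,0,1],[-0.29,0.07,-0.07,-0.49,0.006,0,1],[-0.29,0.07,-0.07,-0.49,0.006,0,1],[-0.29,0.07,-0.07,-0.49,0.006,0,1],[0,0,0,0,0,0,1]]'; python3 go.py 0.4532 -0.1947 0.1294 5.2 27.1 3
```

```text
time: 15.78
tool_pos: [0.4341, -0.2009, 0.1709]
eef_rot: [-1.493, -1.633, 0.98]
contact_force: [-0.8, 0.3, 0.4]
width: 0.124
row [0.024 0.255 0.01 ] [ 0.022 -0.022  0.01 ] x 3 | now [ 0.4341 -0.2009  0.1709] q [-0.98 -0.22  2.21  0.52  0.98 -2.89] t 15.78 F [-0.8  0.3  0.4] w 0.124
```

```bash
python3 -m handwheel '[[0.024,0.24,0.01,0.022,-0.02,0,1],[0.024,0.24,0.01,0.022,-0.02,0,1],[0.024,0.24,0.01,0.022,-0.02,0,1],[0,0,0,0,0,0,1]]'; python3 go.py 0.4532 -0.1947 0.1294 5.2 27.1 1;python3 - <<'E'
from h import *
s=grab("side");t=grab("top");crop(s,310,225,100,120,5,"pics/e2.png");crop(t,395,240,75,75,8,"pics/e3.png")
E
```

```text
time: 16.27
tool_pos: [0.4516, -0.1923, 0.1295]
eef_rot: [-1.477, -1.629, 0.997]
contact_force: [-0.4, -0.4, -0.8]
width: 0.129
row [-0.043  0.012 -0.02 ] [-0.051 -0.008  0.053] x 1 | now [ 0.4516 -0.1923  0.1295] q [-0.91 -0.11  2.21  0.53  0.86 -2.89] t 16.27 F [-0.4 -0.4 -0.8] w 0.129
```

View pics/e2.png

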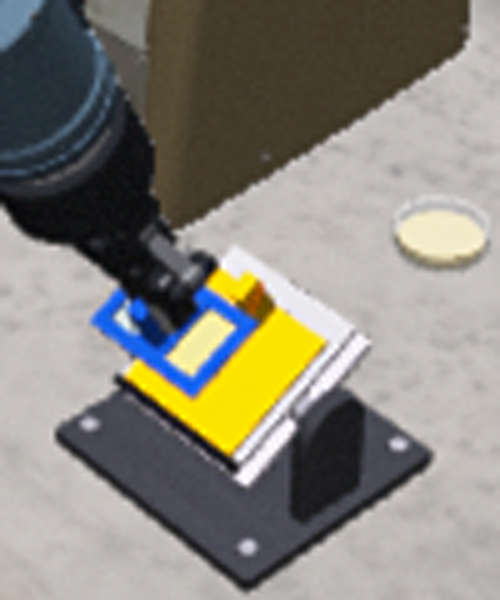

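View pics/e3.png

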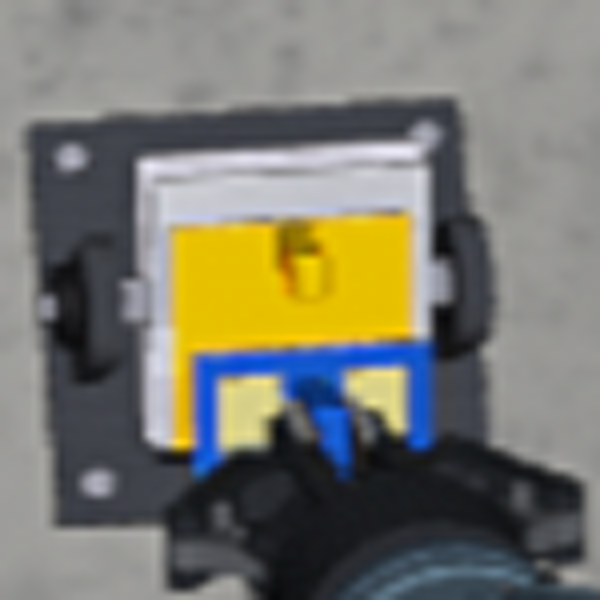

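```bash
python3 -m handwheel '[[-0.03,0.23,-0.015,-0.04,0,0.04,1],[0,0.2,0,0,0,0,1],[0,0.2,0,0,0,0,1],[0,0,0,0,0,0,1]]'; python3 go.py 0.4714 -0.1931 0.0938 5.2 27.1 1
```

```text
time: 16.88
tool_pos: [0.4715, -0.1943, 0.0983]
eef_rot: [-1.492, -1.631, 0.998]
contact_force: [0.4, -0.4, -1.1]
width: 0.126
row [0.02  0.067 0.035] [ 0.012  0.006 -0.02 ] x 1 | now [ 0.4715 -0.1943  0.0983] q [-0.87 -0.    2.19  0.58  0.75 -2.93] t 16.88 F [ 0.4 -0.4 -1.1] w 0.126
```

```bash
python3 -m handwheel '[[0.02,0.09,0.033,0.012,0.006,-0.02,1],[0,0,0,0,0,0,1]]'; python3 go.py 0.4759 -0.1927 0.0849 5.2 27.1 1;python3 - <<'E'
from h import *
s=grab("side");t=grab("top");crop(s,322,255,75,75,10,"pics/e4.png");crop(t,400,245,60,60,10,"pics/e5.png")
E
```

```text
time: 17.12
tool_pos: [0.4722, -0.193, 0.0924]
eef_rot: [-1.488, -1.631, 0.997]
contact_force: [0.4, -0.2, -2.4]
width: 0.125
row [-0.001  0.14   0.002] [-0.001  0.     0.002] x 1 | now [ 0.4722 -0.193   0.0924] q [-0.87  0.01  2.19  0.59  0.74 -2.94] t 17.12 F [ 0.4 -0.2 -2.4] w 0.125
```

View pics/e4.png

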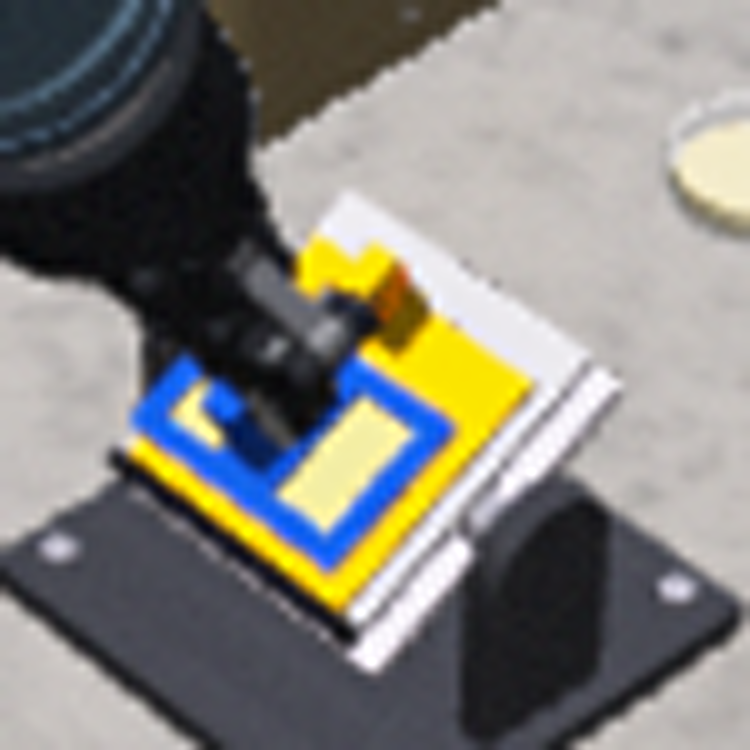

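View pics/e5.png

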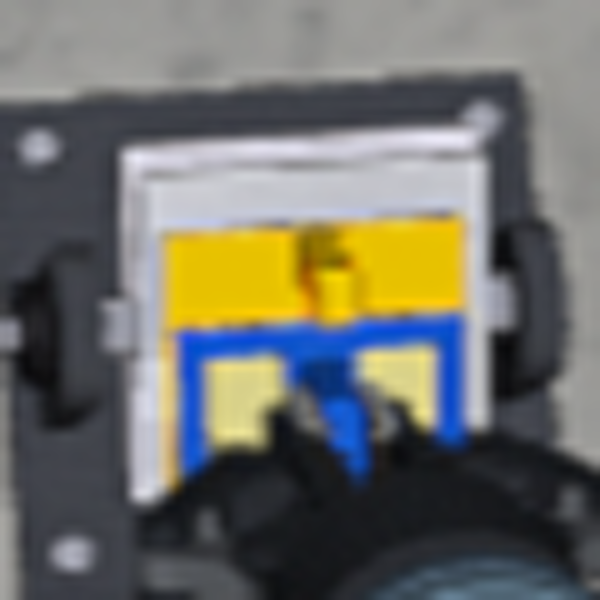

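```bash
python3 -m handwheel '[[0.01,0.09,0,0,0,0,1],[0,0,0,0,0,0,1]]'; python3 go.py 0.4759 -0.1927 0.0849 5.2 27.1 1;python3 -m handwheel '[[0,0.03,0,0,0,0,1],[0,0,0,0,0,0,1]]'; python3 go.py 0.4759 -0.1927 0.0849 5.2 27.1 1
```

```text
time: 17.48
tool_pos: [0.4752, -0.193, 0.0884]
eef_rot: [-1.491, -1.631, 0.998]
contact_force: [0.3, -0.1, -1.8]
width: 0.124
row [0.004 0.058 0.017] [ 0.01   0.003 -0.013] x 1 | now [ 0.4752 -0.193   0.0884] q [-0.86  0.03  2.19  0.6   0.72 -2.94] t 17.48 F [ 0.3 -0.1 -1.8] w 0.124
time: 17.73
tool_pos: [0.4761, -0.1931, 0.0871]
eef_rot: [-1.491, -1.631, 0.998]
contact_force: [-3.4, -0.6, 3.2]
width: 0.124
row [0.007 0.03  0.019] [ 0.01   0.006 -0.014] x 1 | now [ 0.4761 -0.1931  0.0871] q [-0.86  0.03  2.19  0.6   0.72 -2.94] t 17.73 F [-3.4 -0.6  3.2] w 0.124
```

```bash
python3 - <<'E'
from h import *
print(readout.read_state()["wrist_torque"])
s=grab("side");t=grab("top");crop(s,322,255,75,75,10,"pics/e6.png");crop(t,400,245,60,60,10,"pics/e7.png")
E
```

```text
[0.12832562 0.45052411 0.03522886]
```

View pics/e6.png

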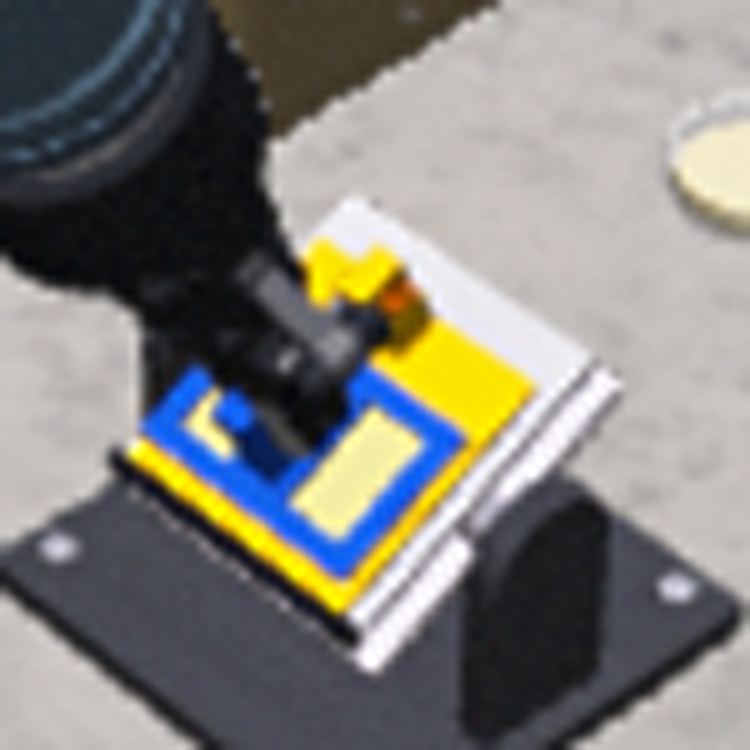

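View pics/e7.png

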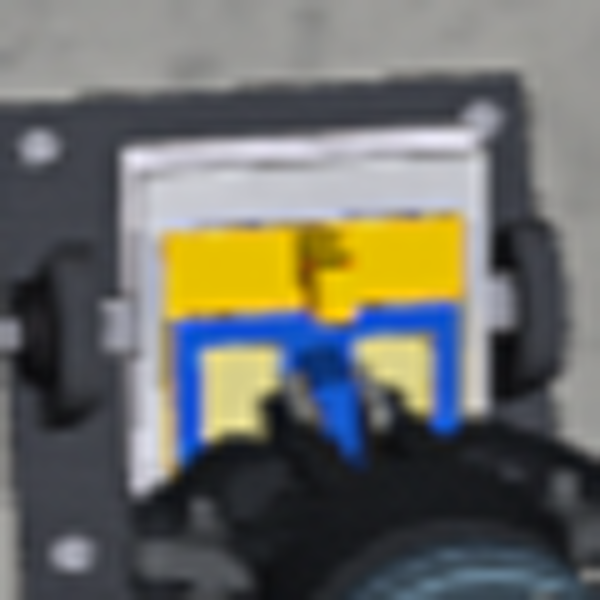

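```bash
python3 - <<'E'
from h import *
import pickle
s,t=pickle.load(open("f1.pkl","rb"))
f=R.from_euler("z",5.2,degrees=True)*R.from_euler("y",-27.1,degrees=True)
o=np.array([.4899,-.1916,.0756])
k=lambda l:(np.array(l)+.5)/10-.5
pl=lambda P,off: None
def onface(cam,uv,h):  # ray onto plane at height h above sheet top
    oo,d=ray(cam,uv); n=f.as_matrix()[:,2]; tt=((o+n*h-oo)@n)/(d@n); return f.inv().apply(oo+d*tt[:,None]-o)*1000
print("top UL,UR",onface(t,k([[170,323],[462,305]])+[400,245],.006).round(1))
print("side UR,LR,LL",onface(s,k([[468,437],[345,580],[145,425]])+[322,255],.006).round(1))
print("sheet top UL UR",onface(t,k([[162,237],[465,215]])+[400,245],0).round(1))
print("sheet side UR,LR,LL",onface(s,k([[538,388],[347,612],[130,455]])+[322,255],0).round(1))
E
```

```text
top UL,UR [[ 16.4  39.2   6. ]
 [ 16.  -37.4   6. ]]
side UR,LR,LL [[ 16.  -38.1   6. ]
 [-32.5 -38.2   6. ]
 [-31.   38.2   6. ]]
sheet top UL UR [[ 38.2  40.    0. ]
 [ 38.8 -39.5   0. ]]
sheet side UR,LR,LL [[ 38.3 -40.7  -0. ]
 [-37.8 -41.2  -0. ]
 [-38.8  39.5  -0. ]]
```

```bash
python3 -m handwheel '[[0,-0.04,0.04,0.01,0,0,1],[0,0,0,0,0,0,1]]'; python3 - <<'E'
from h import *
s=readout.read_state();print(s["contact_force"],s["wrist_torque"])
E
python3 -m handwheel '[[0,0.06,0,0,0,0,1],[0,0,0,0,0,0,1]]'; python3 go.py 0.4759 -0.1927 0.0849 5.2 27.1 1
python3 - <<'E'
from h import *
s=readout.read_state();print(s["contact_force"],s["wrist_torque"])
E
```

```text
time: 18.08
tool_pos: [0.4728, -0.1934, 0.0882]
eef_rot: [-1.491, -1.63, 0.999]
contact_force: [0.4, 0.1, -0.3]
width: 0.123
[ 0.42344029  0.10581482 -0.33139021] [-0.05695924  0.32040133  0.01372506]
time: 18.32
tool_pos: [0.4746, -0.1935, 0.0851]
eef_rot: [-1.491, -1.63, 0.999]
contact_force: [-3.8, 0.2, 4.6]
width: 0.13
row [ 0.011  0.014 -0.018] [ 0.004  0.006 -0.018] x 1 | now [ 0.4746 -0.1935  0.0851] q [-0.87  0.04  2.19  0.6   0.72 -2.95] t 18.32 F [-3.8  0.2  4.6] w 0.13
[-3.84180773  0.21315502  4.55721778] [0.13306413 0.32499469 0.0638444 ]
```

```bash
python3 -m handwheel '[[0.01,0.03,0,0,0,-0.06,1],[0,0,0,0,0,0,1]]'; python3 go.py 0.4759 -0.1927 0.0849 5.2 27.1 1
python3 - <<'E'
from h import *
s=readout.read_state();print(s["contact_force"],s["wrist_torque"])
E
python3 -m handwheel '[[0,0.03,0,0,0,0,1],[0,0,0,0,0,0,1]]'; python3 go.py 0.4759 -0.1927 0.0849 5.2 27.1 1
python3 - <<'E'
from h import *
s=readout.read_state();print(s["contact_force"],s["wrist_torque"])
E
```

```text
time: 18.58
tool_pos: [0.4754, -0.1934, 0.0837]
eef_rot: [-1.484, -1.635, 0.995]
contact_force: [-6.2, 2.1, 5.4]
width: 0.127
row [ 0.011 -0.014 -0.017] [0.003 0.011 0.038] x 1 | now [ 0.4754 -0.1934  0.0837] q [-0.87  0.04  2.19  0.61  0.72 -2.96] t 18.57 F [-6.2  2.1  5.4] w 0.127
[-6.21327546  2.10357385  5.39476308] [0.06802883 0.40209057 0.06216713]
time: 18.82
tool_pos: [0.4762, -0.1933, 0.0823]
eef_rot: [-1.483, -1.636, 0.995]
contact_force: [-5.9, 1.9, 6.9]
width: 0.125
row [ 0.011 -0.041 -0.017] [0.002 0.014 0.042] x 1 | now [ 0.4762 -0.1933  0.0823] q [-0.87  0.05  2.19  0.61  0.72 -2.96] t 18.82 F [-5.9  1.9  6.9] w 0.125
[-5.89964981  1.87331694  6.85225354] [0.0708458  0.46457717 0.05410966]
```

```bash
python3 -m handwheel '[[0,0.008,0,0,0,0,1],[0,0,0,0,0,0,1],[0,0,0,0,0,0,1],[0,0,0,0,0,0,1]]'; python3 - <<'E'
from h import *
import pickle
st=readout.read_state();print(st["contact_force"],st["wrist_torque"],st["tool_pos"],st["dq"].round(4))
s=grab("side");t=grab("top");pickle.dump((s,t),open("f2.pkl","wb"));crop(s,322,255,75,75,10,"pics/h6.png");crop(t,400,245,60,60,10,"pics/h7.png")
E
```

```text
time: 19.32
tool_pos: [0.4761, -0.1934, 0.0823]
eef_rot: [-1.481, -1.637, 0.996]
contact_force: [-6.5, 1.0, 7.7]
width: 0.127
[-6.52672229  0.95225974  7.66844709] [ 0.05456458  0.51281309 -0.01690317] [ 0.47613046 -0.19335707  0.08229577] [-0.0006 -0.0039 -0.0018 -0.0013  0.0062 -0.0001]
```

View pics/h6.png

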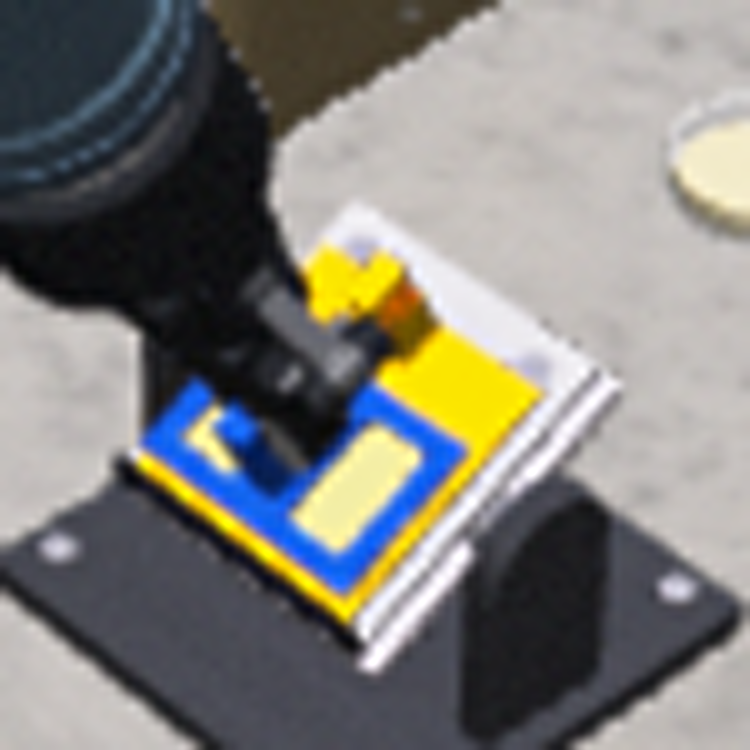

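View pics/h7.png

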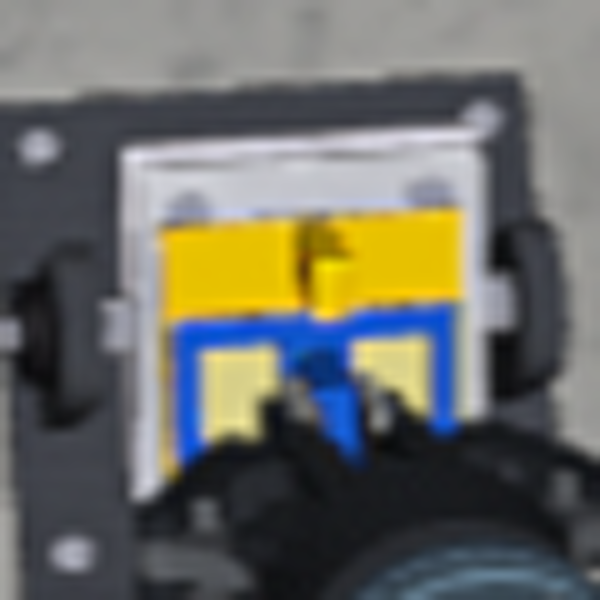

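```bash
python3 - <<'E'
from h import *
import pickle
s,t=pickle.load(open("f2.pkl","rb"))
f=R.from_euler("z",5.2,degrees=True)*R.from_euler("y",-27.1,degrees=True)
o=np.array([.4899,-.1916,.0756])
k=lambda l:(np.array(l)+.5)/10-.5
def onface(cam,uv,h):
    oo,d=ray(cam,uv); n=f.as_matrix()[:,2]; tt=((o+n*h-oo)@n)/(d@n); return (f.inv().apply(oo+d*tt[:,None]-o)*1000).round(1)
print("slide top UL,UR",onface(t,k([[170,323],[458,302]])+[400,245],.002))
print("slide side UR,LR,LL",onface(s,k([[470,450],[345,597],[140,440]])+[322,255],.002))
print("sheet top UL UR",onface(t,k([[160,229],[462,209]])+[400,245],-.004))
print("sheet side UR,LR,LL",onface(s,k([[541,392],[350,625],[132,458]])+[322,255],-.004))
# heights, triangulated UR corners
for n,a,b in(("slideUR",[458,302],[470,450]),("sheetUR",[462,209],[541,392])):
    P=tri(t,k([a])+[400,245],s,k([b])+[322,255])[0]; print(n,(f.inv().apply(P[:3]-o)*1000).round(1),P[3])
E
```

```text
slide top UL,UR [[ 14.9  38.7   2. ]
 [ 15.4 -37.1   2. ]]
slide side UR,LR,LL [[ 14.3 -38.6   2. ]
 [-35.3 -39.1   2. ]
 [-34.3  39.    2. ]]
sheet top UL UR [[ 39.1  39.9  -4. ]
 [ 39.1 -39.5  -4. ]]
sheet side UR,LR,LL [[ 38.8 -39.7  -4. ]
 [-39.3 -42.   -4. ]
 [-38.5  41.1  -4. ]]
slideUR [ 14.7 -37.5   0.1] 2.8576719793603463e-06
sheetUR [ 38.9 -39.6  -4.4] 0.00012809557170186738
```

```bash
python3 - <<'E'
from station import readout, finish_job
s=readout.read_state();print(s["time"],s["contact_force"],s["wrist_torque"],s["tool_pos"],s["width"])
print(finish_job())
E
```

```text
19.425 [-6.12290602  1.15038082  7.11304296] [-0.00583589  0.46982469 -0.04908348] [ 0.47613388 -0.19333085  0.08229364] 0.12571433525252634
the job is handed in; nothing more can be done
None
```

The sheet is on the platen and the slide is gripped and pressed on top of it. I handed the job in at 19.4 s of the 61 s allowed. No verdict was given, so the figures below are my own measurements.

**Sheet:** I laid it with the tab at the upper end and let go. It slid down to the lip and stopped about 6 mm below centre, inside the 10 mm limit. It looked flat, within about 2 mm across, and square within about 1°. It had not moved after pressing.

**Slide:** I gripped the larger blue slide by its rib at 60 N, tilted it to the slope (about 27°) and pressed.
- **Position:** its centre is about 10 mm below the sheet's centre (ideal 11 mm), within about 1 mm across, and square within about 1°.
- **Press:** the force along the face normal is about 9–10 N. The two views show the platen sunk a little over 4 mm, and the arm was at rest.

**Checks that disagreed or were weak:**
- First contact came about 2 mm earlier than the camera height predicted, so I pressed by force instead.
- At first contact the torque suggested the slide was rolled slightly toward one edge. I corrected it by about half a degree, after which most of the extra moment went away.
- I judged flushness only from torque and pictures, which cannot resolve much below 1°.
- The pictures show no finger touching the tab. I had no direct contact reading.

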